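# Set the skiving machine: lever to the tab, knurled nut home and a quarter turn back

## Task

Set up the skiving machine for the next leather: first swing the black-knobbed lever round until it points at the yellow marker tab and leave it there. Then screw the knurled brass nut clockwise all the way down until it bottoms out on its seat, back it off a quarter turn, and finish still gripping the nut in that position, so that a colleague can lock it. Leave the shoe, tin, spool and awl where they are.

Things in the scene. Friction and masses are not known exactly. Their poses are not given: they have to be found in the camera images.
- pivot (a point): Point on the vertical pivot axis of the lever, on the green machine (base plate 220 x 380 mm, 22 mm thick, bolted down), 78 mm above the bench: the height of the middle of the lever's knob. Its x and y axes are those of the machine; z is up.
- lever_knob (a point): Centre of the lever's upright black knob: a cylinder 26 mm in diameter, 57 to 99 mm above the bench, 100 mm from the pivot axis, on a flat steel bar (14 mm wide, 40 to 48 mm above the bench) that swings level, with a red pointer to 124 mm. x runs outward from the pivot along the bar, z is up. It needs about 2 N at the knob and stays where it is left.
- lever (a joint): Angle of the lever, rad, anticlockwise seen from above; at 0 it points to the machine's -x (its front, towards the robot). Range -1.05 to 1.05.
- tab_mark (a point): Centre of the yellow marker tab, fixed on the aluminium quadrant plate: a block 20 x 16 x 14 mm, top 40 mm above the bench, 140 mm from the lever's pivot axis. Its x axis points outward from the pivot axis through the tab: the lever is right when its own x axis has the same direction.
- nut_center (a point): Centre of the knurled brass nut: an upright cylinder 44 mm in diameter (46 over the knurls), 36 mm tall, already started on its upright steel stud. A red radial mark on its top turns with it and points to the machine's -x (its front) when the nut has bottomed out; this point is then 143 mm above the bench. z is up. Clear air all round, so open fingers can turn about it.
- seat (a point): Middle of the nut's seat: the flat top (85 x 75 mm) of the machine's green head, 125 mm above the bench, on the axis of the nut and of its stud (16 mm thick, top 52 mm above the seat). x and y axes are those of the machine.
- nut (a joint): How far the nut is unscrewed from its seat, rad: 0 bottomed out, growing anticlockwise seen from above (right-hand thread); one turn is 6.28 and raises the nut 5 mm. It starts between about one third and two thirds of a turn up, turns with about 0.06 N m and stays where it is left. It meets a hard stop at 0.
- shoe_center (a point): Bystander: brown leather shoe, 270 mm long, 93 mm tall, point 30 mm above its underside, x towards the toe.
- tin_center (a point): Bystander: red polish tin, 72 mm in diameter, 32 mm tall, its centre.
- spool_center (a point): Bystander: cream thread spool standing upright, 52 mm in diameter, 65 mm tall, its centre.
- awl_grip (a point): Bystander: awl lying flat, 150 mm long with a dark wooden handle 26 mm thick, point in the handle.

How it is judged:
On the way, in this order (a step that is already met when the one before it is completed fails the run):
1. the lever stands at the yellow tab (angle between the x axis of lever_knob and the x axis of tab_mark, either way round below 0.12 rad and contact force between the fingers and lever below 0.5 N), for 0.2 s.
2. the nut has bottomed out, the lever still at the tab (angle between the x axis of lever_knob and the x axis of tab_mark, either way round below 0.12 rad and value of joint nut below 0.07 rad), for 0.1 s.
At the end, for the whole second after the job is handed in: Lever at the tab within 7 degrees; nut, after bottoming out (within 4 degrees), a quarter turn (90 degrees, within 15) above its seat, at rest, gripped with over 5 N, grasp point within 30 mm of its centre; no bystander moved over 20 mm (angle between the x axis of lever_knob and the x axis of tab_mark, either way round below 0.12 rad and value of joint nut between 1.3108 and 1.8308 rad and velocity of joint nut between -0.1 and 0.1 rad/s and contact force between the fingers and nut above 5 N and distance between the grasp point and nut_center below 0.03 m); the arm keeps its last pose, push and grip.
It fails at once if a bystander was moved by more than 20 mm (distance of any of shoe_center, tin_center, spool_center, awl_grip from where it was at the start of the episode above 0.02 m).
It also fails if it takes over 59 s, if anything falls off the work surface, if the arm or the gripper's body presses on something with over 40 N, if the wrist force passes 120 N, or if a joint passes its speed limit or range.

## Robot

A 7-joint arm with a two-finger parallel gripper is mounted at the origin on the work surface. World frame = base frame: x ahead of the robot, y to its left, z up, the work surface at z = 0. Lengths are in m, angles in rad, forces in N, time in s.
With the tool pointing down it reaches from about 0.4 to 0.85 m from the base axis. Payload 10.4 kg.
Tool frame: the origin (TCP) lies midway between the tips of the shut fingers; the grasp point (between the pads) lies 19 mm behind it (r.grasp_offset is the distance from the TCP to the grasp point, in m); z points along the fingers, y is the line along which they close (so a half turn about z gives the same grasp; the last joint's range is limited). The gripper opens to 87 mm and grips with 3 to 60 N. Pads are 19 mm wide; open, the fingers measure 117 mm over their backs; the gripper's body (75 mm by 190 mm) begins 51 mm behind the grasp point.
Start: joints at [1.092, 0.332, -0.065, 1.46, 0.022, 1.35, -0.088], TCP at [0.275, -0.561, 0.223] pointing down, gripper open.
Joint ranges: [-2.6, 2.6], [-0.5, 2.12], [-1.47, 1.34], [0.16, 2.42], [-1.27, 4.41], [0.06, 2.06], [-2.6, 2.6]. Speed limits (rad/s): [2.22, 2.22, 2.79, 2.79, 3.14, 3.14, 3.14].

## Interface

Orientations are given as a unit quaternion [x, y, z, w].
In Python, from bench import r gives the robot as it stands.
- The arm moves only by the tool drive_tool, never from a script. Its argument "moves" is a list that holds one entry, the list of rows, each a list of 7 numbers: the shift along the tool's x, y, z in m, then the turn, a rotation vector about the tool's x, y, z in rad, then the opening, from 0 (shut) to 1 (fully open). In form: [[[tx, ty, tz, ax, ay, az, jaw], ...]]. A call has 1 to 10 rows; each row shifts and turns the commanded pose from where the row before left it, along the tool's axes as they then stand; what a row does not reach is not made up. A row lasts 1/10 s, in which the tool goes at most 50 mm and 8.59 degrees, less where a joint would pass 70% of its speed; a pose out of reach is approached as far as the arm can. A call is refused whole if a number of a shift passes 0.05 or a number of a turn 0.15, either way. A call with a gripper value outside its range is refused whole. The fingers move at their own pace and stop on an object; "squeeze" is the grip in N (left out, the last holds). Time passes only in rows, so rows that do not move let the fingers close. It gives the time, the measured TCP pose, the force, the opening and the grip force at its end, in the units of the state.
- r.read_state(): the state, without advancing time (a new reading comes with each control period).
- r.camera(name): name is "scene" or "top" or "wrist"; returns the picture (400x640x3 uint8, red, green, blue); there is no depth.
- r.camera_info(name): a dict with "mtx" (3x3 intrinsics, pixels), "rvec" (rotation vector, rad) and "tvec" (3), from world to camera coordinates, as OpenCV has them; the wrist camera has in their place "T_tool_cam" (4x4, takes a point from camera to tool coordinates, whose origin is the TCP and whose axes are the flange's). Camera axes: x right, y down, z forward; pixel columns grow to the right and rows downward; lengths in m; the calibration is good to about 2 mm. A picture is of the moment at which its call begins: read the wrist's pose just before it. camera_info takes no time and is no camera call.
- r.close_job(): hands the job in; it is judged then, once.
Trained networks look in the newest picture that a camera, given by its name, has taken for a name from the list of things; names that differ only in an ending like _2 or _b are one class to them, and where a whole thing is asked for, a point or a joint stands for the part that bears it (a point fixed in the world has none). Each returns a list of dicts, best first, with "conf" (0 to 1); they miss things now and then, are a little off and sometimes report something else, mostly with a low value. They report only what shows in the picture. A call takes as long as a camera call.
- r.find_in(camera, query): "bbox" ([left, top, right, bottom] in pixels, round what is visible of it).
- r.place_of(camera, query): "at" ([column, row] in pixels: a listed point, or the origin of a listed thing).
The state is a dict: "time": time; "joint_positions": joint angles; "joint_vel": joint speeds; "joint_torque": joint torques, N m; "ee_pos": TCP position; "eef_rot": TCP orientation; "ft_force": force on the tool from outside, world axes, zero at the start; "torque": the same for the moment, N m; "width": finger opening in m; "grip_force": force on a finger pad.
Only numpy, scipy, OpenCV 4.12 (cv2) and the standard library are available. Lean on these libraries where they do the work, as an engineer would, in place of code of your own. Each camera call takes 0.05 s, during which the arm holds its last target. There are 200 camera calls.

## Working session

There is one attempt and no reset: what is moved stays moved. The work goes in short steps, Python scripts to look and compute and a tool call to move; the robot and the scene stay as the last step left them, time stands still between calls to the robot, and variables do not carry over. Pictures are saved under pics/ and viewed, at most 10 in all, crops included, and the job is handed in when it is done.

Besides the shell and the picture viewer there is one more tool, called after "Emit:" as name(argument=value, ...) on one line, values as JSON. drive_tool: Moves the arm, as the interface text tells. Its arguments: {"type":"object","properties":{"moves":{"type":"array"},"squeeze":{"type":"number"}},"required":["moves"]}

```bash
mkdir -p pics; cat > h.py <<'E'
from bench import r
import numpy as np, cv2
from scipy.spatial.transform import Rotation as R
def snap(c,fn=None):
    im=r.camera(c)
    if fn: cv2.imwrite('pics/'+fn,im[:,:,::-1])
    return im
def ray(c,px,st=None):
    i=r.camera_info(c);K=np.array(i['mtx'])
    d=np.linalg.inv(K)@[px[0],px[1],1]
    if 'rvec' in i:
        Rm=cv2.Rodrigues(np.array(i['rvec'],float))[0];o=-Rm.T@np.array(i['tvec']).ravel();d=Rm.T@d
    else:
        T=np.array(i['T_tool_cam']);Rt=R.from_quat(st['eef_rot']).as_matrix()
        o=Rt@T[:3,3]+np.array(st['ee_pos']);d=Rt@T[:3,:3]@d
    return o,d
def at_z(c,px,z,st=None):
    o,d=ray(c,px,st);return o+d*(z-o[2])/d[2]
E
python3 - <<'E'
from h import *
st=r.read_state();print(st['time'],st['ee_pos'],st['eef_rot'],st['width'])
print(R.from_quat(st['eef_rot']).as_matrix().round(3))
snap('top','top1.png');snap('scene','sc1.png')
Z=dict(pivot=.078,lever_knob=.078,tab_mark=.033,nut_center=.1455,seat=.125,shoe_center=.03,tin_center=.016,spool_center=.0325,awl_grip=.013)
for c in('top','scene'):
  for q in Z:
    p=r.place_of(c,q)[:2]
    for k in p: print(c,q,round(k['conf'],2),np.round(k['at']),at_z(c,k['at'],Z[q]).round(3))
E
```

```text
0.0 [ 0.27491904 -0.56085771  0.22174756] [ 9.74143408e-01  2.25929448e-01 -1.96433933e-04 -6.83656710e-04] 0.08723395321492575
[[ 0.898  0.44  -0.001]
 [ 0.44  -0.898  0.001]
 [-0.    -0.001 -1.   ]]
top pivot 0.67 [306. 172.] [0.617 0.126 0.078]
top lever_knob 0.57 [286. 205.] [0.53  0.18  0.078]
top lever_knob 0.28 [403. 226.] [ 0.473 -0.127  0.078]
top tab_mark 0.51 [324. 223.] [0.483 0.079 0.033]
top nut_center 0.7 [392. 157.] [ 0.646 -0.086  0.145]
top seat 0.8 [389. 157.] [ 0.648 -0.083  0.125]
top shoe_center 0.95 [225. 203.] [0.537 0.345 0.03 ]
top shoe_center 0.57 [311. 133.] [0.728 0.111 0.03 ]
top tin_center 0.89 [312. 131.] [0.736 0.109 0.016]
top tin_center 0.47 [390. 157.] [ 0.662 -0.107  0.016]
top spool_center 0.64 [350. 120.] [0.763 0.003 0.032]
top awl_grip 0.56 [402. 226.] [ 0.473 -0.14   0.013]
scene pivot 0.84 [349. 219.] [0.616 0.122 0.078]
scene lever_knob 0.83 [324. 194.] [0.53  0.166 0.078]
scene tab_mark 0.55 [401. 270.] [0.744 0.089 0.033]
scene tab_mark 0.54 [282. 227.] [0.484 0.072 0.033]
scene nut_center 0.77 [301. 266.] [ 0.64  -0.088  0.145]
scene seat 0.83 [303. 276.] [ 0.642 -0.087  0.125]
scene shoe_center 0.71 [360. 174.] [0.53 0.35 0.03]
scene tin_center 0.76 [399. 268.] [0.736 0.108 0.016]
scene tin_center 0.64 [349. 221.] [0.587 0.183 0.016]
scene spool_center 0.68 [395. 306.] [0.768 0.006 0.032]
scene spool_center 0.51 [284. 229.] [0.49  0.069 0.032]
scene awl_grip 0.64 [207. 300.] [ 0.47  -0.142  0.013]
```

View pics/top1.png

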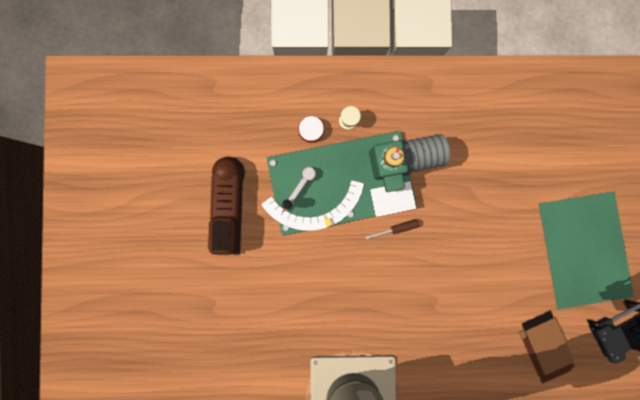

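View pics/sc1.png

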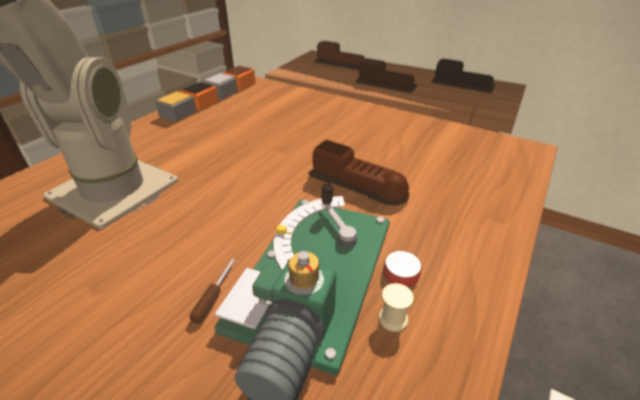

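The top view shows the machine yawed about 0.19 rad, with the knob at (286,205), tab at (327,222), pivot at (307,173) and nut at (394,156). The scene view agrees. Next I plan the approach to the knob.

```bash
cat >> h.py <<'E'
def plan(poses,jaw,st=None,dec=3):
    """poses: list of (xyz, yaw of tool x), tool down. prints rounded rows, 10 per block"""
    st=st or r.read_state();M=R.from_quat(st['eef_rot']).as_matrix();p=np.array(st['ee_pos'])
    yaw=np.arctan2(M[1,0],M[0,0]);out=[]
    for q,y in poses:
        X=np.array([[np.cos(yaw),np.sin(yaw),0],[np.sin(yaw),-np.cos(yaw),0],[0,0,-1]])
        s=np.round(X.T@(np.array(q)-p),dec);a=-round((y-yaw+np.pi)%(2*np.pi)-np.pi,3)
        p=p+X@s;yaw-=a;out.append([*map(float,s),0,0,a,jaw])
    for i in range(0,len(out),10): print(str(out[i:i+10]).replace(' ',''))
def line(q,y,n):
    st=r.read_state();M=R.from_quat(st['eef_rot']).as_matrix();p=np.array(st['ee_pos']);y0=np.arctan2(M[1,0],M[0,0])
    d=(y-y0+np.pi)%(2*np.pi)-np.pi
    return [(p+(np.array(q)-p)*k/n,y0+d*k/n) for k in range(1,n+1)]
E
python3 - <<'E'
from h import *
print(np.round(r.camera_info('wrist')['T_tool_cam'],3))
plan(line([.53,.17,.2],2.63,17),.8)
E
```

```text
[[ 0.    -0.97  -0.243  0.065]
 [ 1.     0.    -0.    -0.   ]
 [ 0.    -0.243  0.97  -0.162]
 [ 0.     0.     0.     1.   ]]
[[0.032,-0.032,0.001,0,0,np.float64(-0.128),0.8],[0.037,-0.028,0.002,0,0,np.float64(-0.128),0.8],[0.039,-0.022,0.001,0,0,np.float64(-0.128),0.8],[0.042,-0.018,0.001,0,0,np.float64(-0.128),0.8],[0.044,-0.012,0.002,0,0,np.float64(-0.127),0.8],[0.045,-0.006,0.001,0,0,np.float64(-0.128),0.8],[0.046,-0.001,0.001,0,0,np.float64(-0.128),0.8],[0.045,0.005,0.002,0,0,np.float64(-0.128),0.8],[0.044,0.011,0.001,0,0,np.float64(-0.128),0.8],[0.043,0.017,0.001,0,0,np.float64(-0.128),0.8]]
[[0.04,0.022,0.002,0,0,np.float64(-0.128),0.8],[0.036,0.026,0.001,0,0,np.float64(-0.128),0.8],[0.034,0.032,0.001,0,0,np.float64(-0.128),0.8],[0.029,0.035,0.002,0,0,np.float64(-0.127),0.8],[0.024,0.038,0.001,0,0,np.float64(-0.128),0.8],[0.019,0.042,0.001,0,0,np.float64(-0.128),0.8],[0.014,0.043,0.002,0,0,np.float64(-0.128),0.8]]
```

Emit:
drive_tool(moves=[[[0.032,-0.032,0.001,0,0,-0.128,0.8],[0.037,-0.028,0.002,0,0,-0.128,0.8],[0.039,-0.022,0.001,0,0,-0.128,0.8],[0.042,-0.018,0.001,0,0,-0.128,0.8],[0.044,-0.012,0.002,0,0,-0.127,0.8],[0.045,-0.006,0.001,0,0,-0.128,0.8],[0.046,-0.001,0.001,0,0,-0.128,0.8],[0.045,0.005,0.002,0,0,-0.128,0.8],[0.044,0.011,0.001,0,0,-0.128,0.8],[0.043,0.017,0.001,0,0,-0.128,0.8]]])

```text
time: 2.0
ee_pos: [0.4255, -0.129, 0.2098]
eef_rot: [0.645, 0.764, -0.0, 0.001]
ft_force: [0.4, -0.0, 0.3]
width: 0.0697
grip_force: 0.0
```

Emit:
drive_tool(moves=[[[0.04,0.022,0.002,0,0,-0.128,0.8],[0.036,0.026,0.001,0,0,-0.128,0.8],[0.034,0.032,0.001,0,0,-0.128,0.8],[0.029,0.035,0.002,0,0,-0.127,0.8],[0.024,0.038,0.001,0,0,-0.128,0.8],[0.019,0.042,0.001,0,0,-0.128,0.8],[0.014,0.043,0.002,0,0,-0.128,0.8],[0,0,0,0,0,0,0.8]]])

```text
time: 2.8
ee_pos: [0.5293, 0.1768, 0.1991]
eef_rot: [0.247, 0.969, 0.002, -0.001]
ft_force: [-0.4, -0.2, -0.0]
width: 0.0695
grip_force: 0.0
```

```bash
cat > look.py <<'E'
from h import *
import sys
st=r.read_state();M=R.from_quat(st['eef_rot']).as_matrix()
print(round(st['time'],2),np.round(st['ee_pos'],4),'yaw',np.arctan2(M[1,0],M[0,0]).round(3),'q',np.round(st['joint_positions'],2),round(st['width'],4))
snap('wrist',sys.argv[1])
Z=dict(pivot=.078,lever_knob=.078,tab_mark=.033,nut_center=.1455,seat=.125)
for q in sys.argv[2:]:
    for k in r.place_of('wrist',q)[:2]: print(q,round(k['conf'],2),np.round(k['at']),at_z('wrist',k['at'],Z[q],st).round(4))
E
python3 look.py w1.png pivot lever_knob tab_mark
```

```text
2.8 [0.5293 0.1768 0.1991] yaw 2.641 q [ 0.3   0.3  -0.83  1.64  0.22  1.3   0.5 ] 0.0695
pivot 0.97 [307. 304.] [0.6111 0.1183 0.078 ]
lever_knob 0.78 [318. 197.] [0.531  0.1731 0.078 ]
tab_mark 0.8 [193. 195.] [0.4826 0.0668 0.033 ]
```

View pics/w1.png

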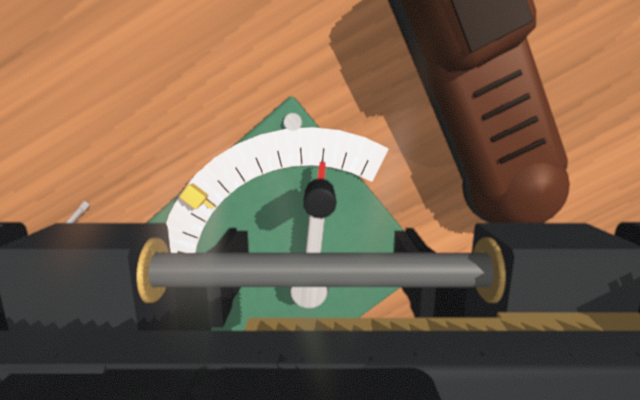

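```bash
python3 - <<'E'
from h import *
plan(line([.531,.174,.067],2.60,4),.8)
E
```

```text
[[0.0,0.001,0.033,0,0,np.float64(0.007),0.8],[0.001,0.002,0.033,0,0,np.float64(0.007),0.8],[0.0,0.001,0.033,0,0,np.float64(0.007),0.8],[0.0,0.001,0.033,0,0,np.float64(0.007),0.8]]
```

Emit:
drive_tool(moves=[[[0,0.001,0.033,0,0,0.007,0.8],[0.001,0.001,0.033,0,0,0.007,0.8],[0,0.001,0.033,0,0,0.007,0.8],[0,0.001,0.033,0,0,0.007,0.8],[0,0,0,0,0,0,0.8],[0,0,0,0,0,0,0.2],[0,0,0,0,0,0,0.1],[0,0,0,0,0,0,0.1],[0,0,0,0,0,0,0.1],[0,0,0,0,0,0,0.1]]], squeeze=10)

```text
time: 4.0
ee_pos: [0.5312, 0.1742, 0.0682]
eef_rot: [0.267, 0.964, 0.0, 0.001]
ft_force: [-0.5, -0.1, -0.5]
width: 0.0372
grip_force: 0.0
```

```bash
python3 - <<'E'
from h import *
st=r.read_state();p=np.array(st['ee_pos']);M=R.from_quat(st['eef_rot']).as_matrix();y0=np.arctan2(M[1,0],M[0,0])
print(p,y0,st['width'],st['grip_force'],st['ft_force'])
c=np.array([.615,.122]);k=p[:2]-c;print(np.linalg.norm(k),np.arctan2(k[1],k[0]))
a0=np.arctan2(k[1],k[0]);d=3.51-a0;n=10;P=[]
for i in range(1,n+1):
    a=a0+d*i/n;rr=np.linalg.norm(k);P.append(([c[0]+rr*np.cos(a),c[1]+rr*np.sin(a),p[2]],y0+d*i/n))
plan(P,.1,st)
E
```

```text
[0.53118735 0.17415192 0.06819066] 2.601647492834511 0.037152021098473174 0.0 [-0.50001552 -0.08003185 -0.52286098]
0.09871363967255482 2.5849776392248667
[[-0.0,-0.009,0.0,0,0,np.float64(-0.093),0.1],[-0.001,-0.009,0.0,0,0,np.float64(-0.092),0.1],[0.0,-0.009,0.0,0,0,np.float64(-0.093),0.1],[-0.0,-0.009,0.0,0,0,np.float64(-0.092),0.1],[-0.0,-0.01,0.0,0,0,np.float64(-0.093),0.1],[-0.001,-0.009,0.0,0,0,np.float64(-0.092),0.1],[0.0,-0.009,0.0,0,0,np.float64(-0.093),0.1],[-0.0,-0.009,0.0,0,0,np.float64(-0.092),0.1],[-0.0,-0.009,0.0,0,0,np.float64(-0.093),0.1],[-0.001,-0.009,0.0,0,0,np.float64(-0.092),0.1]]
```

Emit:
drive_tool(moves=[[[0,0,0,0,0,0,0.1],[0,0,0,0,0,0,0.1],[0,0,0,0,0,0,0.1],[0,0,0,0,0,0,0.1]]])

```text
time: 4.4
ee_pos: [0.5309, 0.1743, 0.0677]
eef_rot: [0.267, 0.964, 0.0, 0.0]
ft_force: [0.4, 0.2, 2.2]
width: 0.0259
grip_force: 10.0
```

Emit:
drive_tool(moves=[[[0,-0.009,0,0,0,-0.092,0.1],[-0.001,-0.009,0,0,0,-0.092,0.1],[0,-0.009,0,0,0,-0.093,0.1],[0,-0.009,0,0,0,-0.092,0.1],[0,-0.01,0,0,0,-0.093,0.1],[-0.001,-0.009,0,0,0,-0.092,0.1],[0,-0.009,0,0,0,-0.093,0.1],[0,-0.009,0,0,0,-0.092,0.1],[0,-0.009,0,0,0,-0.093,0.1],[0,0,0,0,0,0,0.1]]])

```text
time: 5.4
ee_pos: [0.5177, 0.0935, 0.0672]
eef_rot: [-0.147, 0.989, -0.001, -0.002]
ft_force: [-8.2, -3.1, 8.7]
width: 0.0255
grip_force: 10.0
```

```bash
python3 look.py w2.png pivot lever_knob tab_mark; python3 -c "
from h import *
s=r.read_state();print(s['ft_force'],s['grip_force'])"
```

```text
5.4 [0.5177 0.0935 0.0672] yaw -2.847 q [ 0.52  0.42 -0.92  1.85  0.38  1.06  1.31] 0.0255
lever_knob 0.75 [322. 259.] [0.5169 0.0942 0.078 ]
tab_mark 0.92 [292. 157.] [0.4834 0.0672 0.033 ]
[-8.5518841  -3.41180649  7.87274574] 9.998349098023027
```

View pics/w2.png

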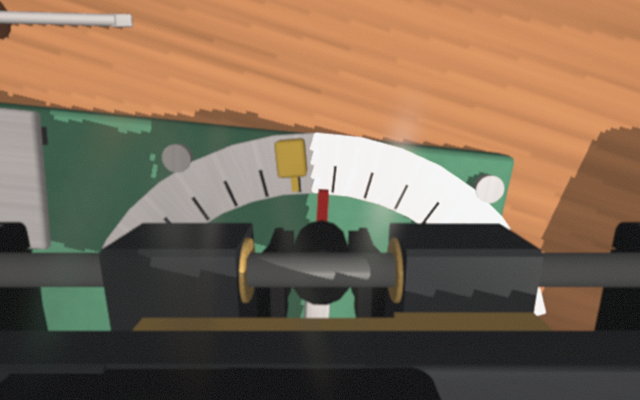

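Emit:
drive_tool(moves=[[[0.001,-0.006,0,0,0,-0.063,0.1],[0,-0.006,0,0,0,-0.063,0.1],[0,0,0,0,0,0,0.1],[0,0,0,0,0,0,0.1]]])

```text
time: 6.0
ee_pos: [0.5212, 0.0827, 0.0672]
eef_rot: [-0.207, 0.978, -0.0, -0.001]
ft_force: [-4.3, -3.4, 3.2]
width: 0.0257
grip_force: 10.0
```

```bash
python3 look.py w3.png lever_knob tab_mark; python3 - <<'E'
from h import *
s=r.read_state();print(s['ft_force'],s['grip_force'])
p=np.array([.614,.118]);k=np.array(s['ee_pos'])[:2]-p;print(np.linalg.norm(k),np.arctan2(k[1],k[0])+np.pi)
E
```

```text
6.0 [0.5212 0.0827 0.0672] yaw -2.725 q [ 0.56  0.43 -0.94  1.85  0.4   1.06  1.44] 0.0257
lever_knob 0.7 [321. 256.] [0.5193 0.0824 0.078 ]
tab_mark 0.55 [322. 157.] [0.4835 0.0676 0.033 ]
[-4.21160652 -2.88214794  3.82753539] 9.999744433443993
0.09930865883408109 0.36328672981350296
```

View pics/w3.png

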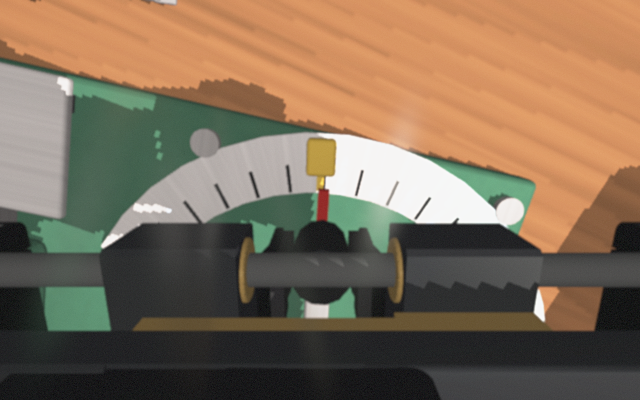

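Emit:
drive_tool(moves=[[[0,0,0,0,0,0,0.6],[0,0,0,0,0,0,0.6],[0,0,0,0,0,0,0.6],[0,0,0,0,0,0,0.6],[0,0,-0.03,0,0,0,0.6],[0,0,-0.05,0,0,0,0.6],[0,0,-0.05,0,0,0,0.8],[0,0,-0.05,0,0,0,1]]])

```text
time: 6.95
ee_pos: [0.5217, 0.0837, 0.2495]
eef_rot: [-0.208, 0.978, -0.0, 0.0]
ft_force: [0.8, 0.3, -0.3]
width: 0.0611
grip_force: 0.0
```

```bash
python3 - <<'E'
from h import *
plan(line([.643,-.087,.255],3.5,6),1.0)
E
```

```text
[[-0.007,-0.034,-0.001,0,0,np.float64(0.01),1.0],[-0.007,-0.034,-0.001,0,0,np.float64(0.01),1.0],[-0.008,-0.034,-0.001,0,0,np.float64(0.01),1.0],[-0.008,-0.034,-0.001,0,0,np.float64(0.01),1.0],[-0.008,-0.034,-0.001,0,0,np.float64(0.01),1.0],[-0.009,-0.034,-0.0,0,0,np.float64(0.01),1.0]]
```

Emit:
drive_tool(moves=[[[-0.007,-0.034,-0.001,0,0,0.01,1],[-0.007,-0.034,-0.001,0,0,0.01,1],[-0.008,-0.034,-0.001,0,0,0.01,1],[-0.008,-0.034,-0.001,0,0,0.01,1],[-0.008,-0.034,-0.001,0,0,0.01,1],[-0.009,-0.034,0,0,0,0.01,1],[0,0,0,0,0,0,1],[0,0,0,0,0,0,1],[0,0,0,0,0,0,1]]])

```text
time: 7.85
ee_pos: [0.6434, -0.0857, 0.2527]
eef_rot: [-0.179, 0.984, 0.0, 0.0]
ft_force: [0.0, 1.0, 0.1]
width: 0.0873
grip_force: 0.0
```

```bash
python3 look.py w4.png nut_center seat lever_knob
```

```text
7.85 [ 0.6434 -0.0857  0.2527] yaw -2.782 q [ 0.67  0.51 -0.89  1.31  0.39  1.5   1.75] 0.0873
nut_center 0.66 [317. 197.] [ 0.644  -0.0876  0.1455]
lever_knob 0.66 [539. 118.] [0.5194 0.0817 0.078 ]
lever_knob 0.22 [525. 223.] [0.6127 0.1175 0.078 ]
```

View pics/w4.png

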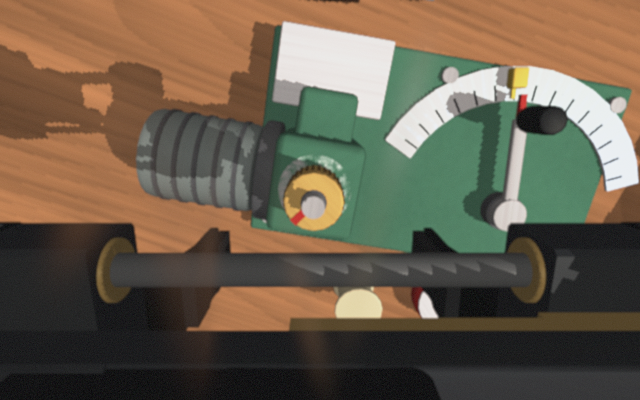

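```bash
python3 - <<'E'
from h import *
st=r.read_state();im=snap('wrist','w5.png')
hsv=cv2.cvtColor(im,cv2.COLOR_RGB2HSV);h,s,v=cv2.split(hsv)
m=((h<8)|(h>172))&(s>140)&(v>80);m[:170]=0;m[232:]=0;m[:,:280]=0;m[:,350:]=0
ys,xs=np.nonzero(m);print(len(xs),xs.min(),xs.max(),ys.min(),ys.max())
q=at_z('wrist',[xs.mean(),ys.mean()],.1645,st);g=q[:2]-[.644,-.0876];print(q,np.linalg.norm(g))
a=np.arctan2(g[1],g[0])
i=r.camera_info('top');
# machine yaw from green plate in top image
t=snap('top');hs=cv2.cvtColor(t,cv2.COLOR_RGB2HSV)
g2=((hs[:,:,0]>60)&(hs[:,:,0]<95)&(hs[:,:,1]>90)).astype(np.uint8);g2[:,:250]=0;g2[:,430:]=0
c=max(cv2.findContours(g2,0,2)[0],key=cv2.contourArea);rc=cv2.minAreaRect(c);b=cv2.boxPoints(rc)
B=np.array([at_z('top',p,.022)[:2] for p in b]);e=max((B[1]-B[0],B[2]-B[1]),key=np.linalg.norm)
e=e*np.sign(e[1]);yaw=np.arctan2(e[1],e[0])-np.pi/2
print(rc,'machine yaw',yaw,'mark',a,'nut val',(a-(yaw+np.pi))%(2*np.pi))
plan(line([.644,-.0876,.127],4.05,8),1.0)
E
```

```text
89 292 304 210 224
[ 0.65929142 -0.09745294  0.1645    ] 0.01819087380291406
((341.0, 182.5), (76.681396484375, 133.9473114013672), 78.69007110595703) machine yaw 0.193752316433341 mark -0.5723889623614069 nut val 2.3754513747950456
[[-0.0,-0.0,0.016,0,0,np.float64(-0.069),1.0],[-0.0,-0.0,0.015,0,0,np.float64(-0.068),1.0],[0.0,-0.0,0.016,0,0,np.float64(-0.069),1.0],[0.0,-0.001,0.016,0,0,np.float64(-0.069),1.0],[0.0,0.0,0.016,0,0,np.float64(-0.069),1.0],[0.0,0.0,0.015,0,0,np.float64(-0.068),1.0],[0.0,0.0,0.016,0,0,np.float64(-0.069),1.0],[0.0,-0.0,0.016,0,0,np.float64(-0.069),1.0]]
```

Emit:
drive_tool(moves=[[[0,-0.001,0.039,0,0,0,1],[0,0,0.039,0,0,0,1],[0,0,0.038,0,0,0,1],[0,0,0,0,0,0,1],[0,0,0,0,0,0,0.3],[0,0,0,0,0,0,0.3],[0,0,0,0,0,0,0.3],[0,0,0,0,0,0,0.3],[0,0,0,0,0,0,0.3],[0,0,0,0,0,0,0.3]]], squeeze=25)

```text
time: 9.15
ee_pos: [0.6445, -0.0889, 0.1371]
eef_rot: [-0.178, 0.984, -0.001, 0.001]
ft_force: [6.2, -12.5, -0.4]
width: 0.0474
grip_force: 6.7
```

Emit:
drive_tool(moves=[[[0,0,0,0,0,0,0.3],[0,0,0,0,0,0,0.3]]])

```text
time: 9.35
ee_pos: [0.6451, -0.0906, 0.1371]
eef_rot: [-0.177, 0.984, -0.002, 0.001]
ft_force: [4.3, -6.5, 0.5]
width: 0.0433
grip_force: 25.0
```

Emit:
drive_tool(moves=[[[0,-0.003,0,0,0,0,0.3],[0,0,0,0,0,0,0.3]]])

```text
time: 9.55
ee_pos: [0.6452, -0.0907, 0.137]
eef_rot: [-0.178, 0.984, 0.0, 0.0]
ft_force: [-2.3, -0.7, 5.6]
width: 0.0432
grip_force: 25.0
```

Emit:
drive_tool(moves=[[[0,0,0.0001,0,0,0.12,0.3],[0,0,0.0001,0,0,0.12,0.3],[0,0,0.0001,0,0,0.12,0.3],[0,0,0.0001,0,0,0.12,0.3],[0,0,0.0001,0,0,0.12,0.3],[0,0,0.0001,0,0,0.12,0.3],[0,0,0.0001,0,0,0.12,0.3],[0,0,0.0001,0,0,0.12,0.3],[0,0,0.0001,0,0,0.12,0.3],[0,0,0.0001,0,0,0.12,0.3]]])

```text
time: 10.55
ee_pos: [0.6453, -0.09, 0.136]
eef_rot: [0.41, 0.912, 0.0, 0.0]
ft_force: [-0.8, 2.3, 3.4]
width: 0.0433
grip_force: 25.0
```

```bash
cat > s.py <<'E'
from h import *
st=r.read_state();M=R.from_quat(st['eef_rot']).as_matrix()
print(round(st['time'],2),np.round(st['ee_pos'],4),'yaw',np.arctan2(M[1,0],M[0,0]).round(3),'q',np.round(st['joint_positions'],2),round(st['width'],4),'F',np.round(st['ft_force'],1),'T',np.round(st['torque'],2),st['grip_force'])
E
python3 s.py
```

```text
10.55 [ 0.6453 -0.09    0.136 ] yaw 2.296 q [ 0.53  0.52 -0.63  1.47  0.32  1.26  0.59] 0.0433 F [-0.8  2.3  3.4] T [ 0.3  -0.07  0.1 ] 24.994373163208365
```

Emit:
drive_tool(moves=[[[0,0,0.0001,0,0,0.12,0.3],[0,0,0.0001,0,0,0.12,0.3],[0,0,0.0001,0,0,0.12,0.3],[0,0,0.0001,0,0,0.12,0.3],[0,0,0.0001,0,0,0.12,0.3],[0,0,0.0001,0,0,0.12,0.3],[0,0,0.0001,0,0,0.12,0.3],[0,0,0.0001,0,0,0.12,0.3],[0,0,0,0,0,0.06,0.3]]])

```text
time: 11.45
ee_pos: [0.6458, -0.0899, 0.1353]
eef_rot: [0.803, 0.596, 0.001, 0.0]
ft_force: [3.0, 1.7, 1.6]
width: 0.0435
grip_force: 25.0
```

```bash
python3 s.py
```

```text
11.45 [ 0.6458 -0.0899  0.1353] yaw 1.276 q [ 0.4   0.49 -0.45  1.47  0.22  1.23 -0.37] 0.0435 F [3.  1.7 1.6] T [ 0.23 -0.61  0.09] 24.99932559672743
```

Emit:
drive_tool(moves=[[[0,0,0,0,0,0.05,0.3],[0,0,0,0,0,0.05,0.3],[0,0,0,0,0,0.05,0.3]]])

```text
time: 11.75
ee_pos: [0.6459, -0.09, 0.1352]
eef_rot: [0.845, 0.535, 0.001, 0.0]
ft_force: [3.6, 0.8, 0.4]
width: 0.0434
grip_force: 25.0
```

```bash
python3 s.py
```

```text
11.75 [ 0.6459 -0.09    0.1352] yaw 1.129 q [ 0.39  0.48 -0.43  1.47  0.21  1.23 -0.51] 0.0434 F [3.6 0.8 0.4] T [ 0.22 -0.81  0.05] 24.998689787462354
```

Emit:
drive_tool(moves=[[[0,0,0,0,0,0.05,0.3],[0,0,0,0,0,0.05,0.3]]])

```text
time: 11.95
ee_pos: [0.6459, -0.0901, 0.1351]
eef_rot: [0.871, 0.492, 0.001, 0.0]
ft_force: [3.4, 1.7, 0.5]
width: 0.0433
grip_force: 25.0
```

```bash
python3 s.py
```

```text
11.95 [ 0.6459 -0.0901  0.1351] yaw 1.029 q [ 0.37  0.48 -0.41  1.48  0.2   1.23 -0.6 ] 0.0433 F [3.4 1.7 0.5] T [ 0.11 -0.9   0.05] 24.998803487978876
```

Emit:
drive_tool(moves=[[[0,0,0,0,0,0.04,0.3],[0,0,0,0,0,0.04,0.3],[0,0,0,0,0,0,0.3]]])

```text
time: 12.25
ee_pos: [0.6459, -0.0902, 0.1351]
eef_rot: [0.889, 0.458, 0.001, 0.0]
ft_force: [4.2, 0.1, 0.2]
width: 0.0434
grip_force: 25.0
```

```bash
python3 s.py
```

```text
12.25 [ 0.6459 -0.0902  0.1351] yaw 0.95 q [ 0.36  0.48 -0.4   1.48  0.19  1.22 -0.68] 0.0434 F [4.2 0.1 0.2] T [ 0.08 -1.05  0.38] 24.99995277263224
```

Emit:
drive_tool(moves=[[[0,0,0,0,0,0.04,0.3],[0,0,0,0,0,0.04,0.3],[0,0,0,0,0,0,0.3]]])

```text
time: 12.55
ee_pos: [0.6457, -0.0903, 0.1352]
eef_rot: [0.907, 0.422, 0.001, 0.0]
ft_force: [5.5, 0.1, 1.6]
width: 0.0434
grip_force: 25.0
```

```bash
python3 s.py
```

```text
12.55 [ 0.6457 -0.0903  0.1352] yaw 0.871 q [ 0.35  0.48 -0.38  1.48  0.18  1.22 -0.75] 0.0434 F [5.5 0.1 1.6] T [ 0.08 -1.02  0.49] 25.00028253067285
```

Emit:
drive_tool(moves=[[[0,0,0,0,0,0,0.3],[0,0,-0.0001,0,0,-0.14,0.3],[0,0,-0.0001,0,0,-0.14,0.3],[0,0,-0.0001,0,0,-0.14,0.3],[0,0,-0.0001,0,0,-0.14,0.3],[0,0,-0.0001,0,0,-0.14,0.3],[0,0,-0.0001,0,0,-0.14,0.3],[0,0,-0.0001,0,0,-0.14,0.3],[0,0,-0.0001,0,0,-0.14,0.3],[0,0,-0.0001,0,0,-0.14,0.3]]])

```text
time: 13.55
ee_pos: [0.6455, -0.0903, 0.1361]
eef_rot: [0.481, 0.876, 0.001, 0.0]
ft_force: [4.3, 1.6, 3.1]
width: 0.0433
grip_force: 25.0
```

Emit:
drive_tool(moves=[[[0,0,-0.0001,0,0,-0.14,0.3],[0,0,-0.0001,0,0,-0.14,0.3],[0,0,0,0,0,-0.06,0.3],[0,0,0,0,0,0,0.3],[0,0,0,0,0,0,0.3]]])

```text
time: 14.05
ee_pos: [0.6455, -0.0904, 0.1364]
eef_rot: [0.33, 0.944, 0.0, 0.0]
ft_force: [2.9, 2.3, 4.9]
width: 0.0436
grip_force: 25.0
```

```bash
python3 s.py; python3 look.py w6.png lever_knob tab_mark; python3 - <<'E'
from h import *
a=cv2.imread('pics/w6.png');t=snap('top')[:,:,::-1];s=snap('scene')[:,:,::-1]
b=np.hstack([cv2.resize(t[130:240,260:430],(400,260)),cv2.resize(s[220:310,240:370],(376,260))])
c=cv2.resize(a[:, 100:540],(776,330)) if 0 else cv2.resize(a[100:300,100:540],(776,330))
cv2.imwrite('pics/m.png',np.vstack([b,c]))
E
```

```text
14.05 [ 0.6455 -0.0904  0.1364] yaw 2.468 q [ 0.55  0.53 -0.66  1.46  0.33  1.26  0.75] 0.0436 F [2.9 2.3 4.9] T [ 0.51 -0.93  0.05] 24.999636048451066
14.05 [ 0.6455 -0.0904  0.1364] yaw 2.468 q [ 0.55  0.53 -0.66  1.46  0.33  1.26  0.75] 0.0436
```

View pics/m.png

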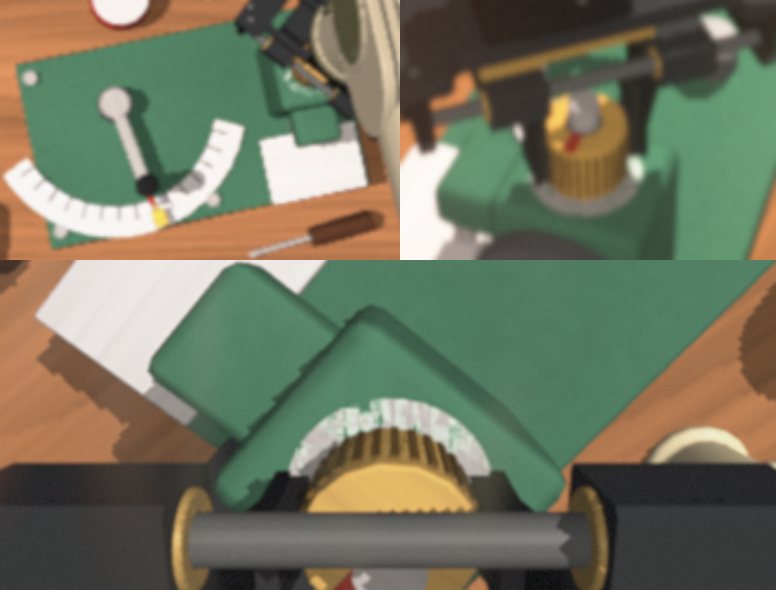

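The lever is on the tab, and in the scene view the mark at about (299,269) points to the motor side (machine -y), as it should. I'll put a number on it before handing in.

```bash
python3 - <<'E'
from h import *
im=snap('scene');h,s,v=cv2.split(cv2.cvtColor(im,cv2.COLOR_RGB2HSV))
m=((h<6)|(h>172))&(s>150)&(v>60);m[:255]=0;m[285:]=0;m[:,285:]=m[:,285:];m[:,:285]=0;m[:,320:]=0
ys,xs=np.nonzero(m);print(len(xs),xs.min(),xs.max(),ys.min(),ys.max())
q=at_z('scene',[xs.mean(),ys.mean()],.1625)
for c in([.6455,-.0904],[.643,-.088]):
    g=q[:2]-c;print(g,(np.arctan2(g[1],g[0])-.194-np.pi)%(2*np.pi))
E
```

```text
9 298 301 267 271
[ 0.0042898  -0.01585927] 1.640966547563691
[ 0.0067898  -0.01825927] 1.732807014235643
```

```bash
python3 -c "
from bench import r
print(r.close_job())"
```

```text
the job is handed in; nothing more can be done
None
```

I handed the job in; the hand-in returned no verdict. The lever stands at the yellow tab, and the nut was screwed down to its stop and backed off about a quarter turn (camera estimate 1.6–1.7 rad, limit 1.83). It is still gripped at 25 N, and I did not touch the shoe, tin, spool or awl.

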